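# Build up two machine mounts on their studs

## Task

Build up the two mounts on their upright studs: on the larger foot put the long steel sleeve first, then the thick washer, then the large black head; on the smaller foot put the short steel sleeve, then the small black head. Every part goes over the stud and sits fully down, flat and upright on the part below it. Leave the tape, the screwdriver and the clamp lever where they lie.

Things in the scene. Friction and masses are not known exactly. Their poses are not given: they have to be found in the camera images.
- foot_large: Target: a larger flange plate with an upright threaded steel stud in its centre, held on a 110 mm square plywood block screwed to the bench. Fixed, its place differs each time. Origin on the stud's axis at bench level; z up along the stud, x and y along the block's sides. Block 12 mm high, flange 96 mm across and 6 mm thick, so the first part sits at 18 mm; stud 16 mm in diameter, its top at 80 mm, the last 8 mm tapering to 7 mm.
- foot_small: Target: a smaller flange plate with an upright threaded steel stud in its centre, held on a 90 mm square plywood block screwed to the bench. Fixed, its place differs each time. Origin on the stud's axis at bench level; z up along the stud, x and y along the block's sides. Block 12 mm high, flange 70 mm across and 6 mm thick, so the first part sits at 18 mm; stud 10 mm in diameter, its top at 62 mm, the last 8 mm tapering to 4.5 mm.
- sleeve_long_mid (a point): Long sleeve for the larger foot: steel tube, 32 mm outside, 22 mm bore right through, 40 mm high, about 0.14 kg. Stands upright at the start; this point is its centre, half-way up; z is up along its axis.
- washer_mid (a point): Thrust washer for the larger foot: flat thick steel ring, 50 mm outside, 22 mm hole, 10 mm thick, about 0.13 kg. Lies flat on the bench; this point is its centre, half-way up its thickness; z is up along its axis.
- head_large_mid (a point): Large head: black plastic cylinder with a rounded crown and a small steel disc in its top, 64 mm across, 52 mm high, with a blind bore in its underside 22 mm wide and 30 mm deep, about 0.17 kg. Stands upright at the start; this point is its centre, half-way up; z is up along its axis.
- sleeve_short_mid (a point): Short sleeve for the smaller foot: steel tube, 24 mm outside, 16 mm bore right through, 30 mm high, about 0.06 kg. Stands upright at the start; this point is its centre, half-way up; z is up along its axis.
- head_small_mid (a point): Small head: black plastic cylinder with a rounded crown and a small steel disc in its top, 46 mm across, 40 mm high, with a blind bore in its underside 16 mm wide and 26 mm deep, about 0.07 kg. Stands upright at the start; this point is its centre, half-way up; z is up along its axis.
- tape_roll: Bystander: roll of tan packing tape lying flat, 104 mm across, 48 mm high. Origin at the centre of its underside.
- screwdriver: Bystander: screwdriver 200 mm long lying on the bench along its own x axis. Origin beneath it, on its length.
- clamp_lever: Bystander: black clamping lever lying on the bench, round hub 28 mm across and 24 mm high with an 85 mm arm along its own x. Origin under the hub's centre.
Things that resemble listed ones, but are neither listed nor needed, are in the scene too. Leave any orange or pink look-alike of the part that bears sleeve_long_mid alone.

How it is judged:
By the outcome, as a careful person would: the job done as asked, in the order asked, and still so for the second after the job is handed in, with the robot touching nothing.
It also fails if it takes over 131 s, if anything falls off the work surface, if the arm or the gripper's body presses on something with over 40 N, if the wrist force passes 120 N, or if a joint passes its speed limit or range.

## Robot

A 6-joint arm with a two-finger parallel gripper is mounted at the origin on the work surface. World frame = base frame: x ahead of the robot, y to its left, z up, the work surface at z = 0. Lengths are in m, angles in degrees, forces in N, time in s.
With the tool pointing down it reaches from about 0.325 to 0.775 m from the base axis. Payload 9.3 kg.
Tool frame: the origin (TCP) lies on the mounting face of the last link; the fingertips stand 173 mm ahead of it and the grasp point (between the pads) lies 155 mm ahead of it (robot.grip_point_offset is the distance from the TCP to the grasp point, in m); z points along the fingers, y is the line along which they close (so a half turn about z gives the same grasp; the last joint's range is limited). The gripper opens to 85 mm and grips with 20 to 120 N. Pads are 22 mm wide; open, the fingers measure 114 mm over their backs; the gripper's body (76 mm by 85 mm) begins 54 mm behind the grasp point. The pads swing forward as they close: fully open they stand 13 mm farther back than shut.
Start: joints at [65.913, 14.817, 1.232, 76.415, 0, 81.257], TCP at [0.146, 0.53, 0.405] pointing down, gripper open.
Joint ranges: [-174.27, 174.27], [-52.1, 104.24], [-59.71, 78.15], [-110.17, 111.67], [-87.03, 83.33], [-180, 180]. Speed limits (degrees/s): [127.2, 127.2, 159.86, 180, 180, 180].

## Interface

Orientations are given as a 3x3 rotation matrix whose columns are the frame's x, y, z axes.
In Python, from cell import robot gives the robot as it stands.
- The arm moves only by the shell command python3 -m jog 'ROWS' [FORCE]. ROWS is JSON, one flat list of numbers, 5 for each row, row after row: the shift along the tool's x, y, z in mm, then the turn about the tool's z in rad, then the opening, from 0 (shut) to 1 (fully open). In form: [tx, ty, tz, yaw, hand, tx, ty, tz, yaw, hand, ...]. A call has 1 to 5 rows; each row is the pose to reach, as a shift and turn from the pose commanded when the call began, along the tool's axes at that moment; what a row does not reach only later rows make up. A row lasts 1/8 s, in which the tool goes at most 62.5 mm and 10.7 degrees, less where a joint would pass 70% of its speed; a pose out of reach is approached as far as the arm can. A call with a gripper value outside its range is refused whole. The fingers move at their own pace and stop on an object; FORCE is the grip in N (left out, the last holds). Time passes only in rows, so rows that repeat a pose let the fingers close. It gives the time, the measured TCP pose, the force, the opening and the grip force at its end, in the units of the state.
- robot.get_obs(): the state, without advancing time (a new reading comes with each control period).
- robot.snapshot(name): name is "side" or "top"; returns the picture (420x560x3 uint8, red, green, blue); there is no depth.
- robot.calibration(name): a dict with "fx", "fy", "cx", "cy" (pixels), "xyz" and "orientation" of the camera in the world. Camera axes: x right, y down, z forward; pixel columns grow to the right and rows downward; lengths in m; the calibration is good to about 2 mm. A picture is of the moment at which its call begins. calibration takes no time and is no camera call.
- robot.finish_job(): hands the job in; it is judged then, once.
The state is a dict: "clock": time; "q": joint angles; "qd": joint speeds; "joint_torque": joint torques, N m; "tool_pos": TCP position; "tool_rot": TCP orientation; "force": force on the tool from outside, world axes, zero at the start; "wrist_torque": the same for the moment, N m; "gripper_width": finger opening in m; "grasp_force": force on a finger pad.
Only numpy, scipy, OpenCV 4.12 (cv2) and the standard library are available. Lean on these libraries where they do the work, as an engineer would, in place of code of your own. Each camera call takes 0.05 s, during which the arm holds its last target. There are 200 camera calls.

## Working session

There is one attempt and no reset: what is moved stays moved. The work goes in short steps, Python scripts to look and compute and a shell command to move; the robot and the scene stay as the last step left them, time stands still between calls to the robot, and variables do not carry over. Pictures are saved under pics/ and viewed, at most 14 in all, crops included, and the job is handed in when it is done.

```bash
mkdir -p pics; ls; python3 - <<'E'
from cell import robot
import cv2
for n in("top","side"):
    im=robot.snapshot(n); cv2.imwrite(f"pics/{n}0.png",im[:,:,::-1]); print(n,robot.calibration(n))
o=robot.get_obs(); print(o["clock"],o["tool_pos"],o["tool_rot"],o["gripper_width"],robot.grip_point_offset)
E
```

```text
pics
top {'fx': 415.9796666458179, 'fy': 415.9796666458179, 'cx': 278.73058594572734, 'cy': 214.26589312291935, 'xyz': array([ 0.46643112, -0.01315203,  1.09809151]), 'orientation': array([[-0.02492062, -0.99450961,  0.10163466],
       [-0.99941988,  0.02714555,  0.02056733],
       [-0.02321334, -0.10106315, -0.99460916]])}
side {'fx': 391.82431117213116, 'fy': 391.82431117213116, 'cx': 286.0372037491623, 'cy': 214.51479393457842, 'xyz': array([0.42693394, 0.55592662, 0.63191332]), 'orientation': array([[-0.95523135, -0.21282381,  0.20552151],
       [-0.29581791,  0.67533914, -0.67558035],
       [ 0.00498287, -0.70613247, -0.70806222]])}
0.1 [0.14551326 0.53037981 0.40411946] [[-9.64360157e-01  2.64592601e-01 -4.92457785e-04]
 [ 2.64592989e-01  9.64359587e-01 -1.06635928e-03]
 [ 1.92755612e-04 -1.15865528e-03 -9.99999310e-01]] 0.0855872808226883 0.1547
```

View pics/top0.png

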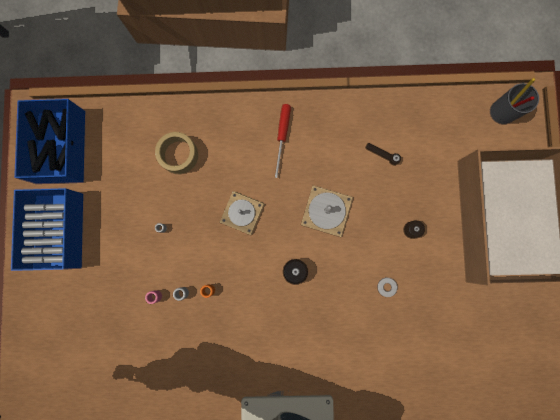

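View pics/side0.png

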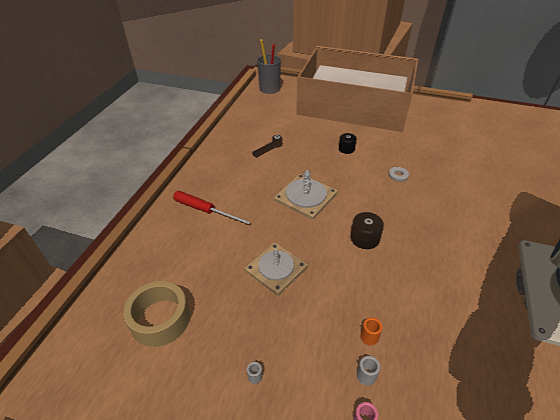

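The top view shows the small foot at (242,212), the large foot at (327,211), the large head at (295,271), the small head at (414,229), the washer at (388,288) and the short sleeve at (159,228).

There are three long-sleeve candidates: pink (152,297), grey (179,294) and orange (207,291). The grey one at (179,294) fits "steel". I'll confirm it in an enlarged crop.

```bash
cat > h.py <<'E'
import numpy as np, cv2
from cell import robot
def ray(n,u,v,z):
    c=robot.calibration(n); R=np.array(c["orientation"]); d=R@[(u-c["cx"])/c["fx"],(v-c["cy"])/c["fy"],1]
    return c["xyz"]+d*(z-c["xyz"][2])/d[2]
def proj(n,p):
    c=robot.calibration(n); q=np.array(c["orientation"]).T@(np.array(p)-c["xyz"])
    return c["cx"]+c["fx"]*q[0]/q[2], c["cy"]+c["fy"]*q[1]/q[2]
def tile(im,u,v,s=6,w=200,h=200):
    M=np.array([[s,0,w/2-s*u],[0,s,h/2-s*v]],float)
    t=cv2.warpAffine(im,M,(w,h),flags=cv2.INTER_CUBIC)
    cv2.line(t,(w//2,0),(w//2,12),(0,255,0),1);cv2.line(t,(0,h//2),(12,h//2),(0,255,0),1); cv2.rectangle(t,(0,0),(w-1,h-1),(255,255,0),1)
    return t
E
python3 - <<'E'
from h import *
top=cv2.imread("pics/top0.png"); side=cv2.imread("pics/side0.png")
P=[(242,212),(327,211),(159,228),(179,294),(388,288),(295,271),(414,229),(180,290)]
r1=np.hstack([tile(top,*p) for p in P[:4]]); r2=np.hstack([tile(top,*p) for p in P[4:7]]+[tile(side,368,370,5)])
cv2.imwrite("pics/c0.png",np.vstack([r1,r2,tile(top,180,294,8,800,200)]))
E
```

```text
(no output)
```

View pics/c0.png

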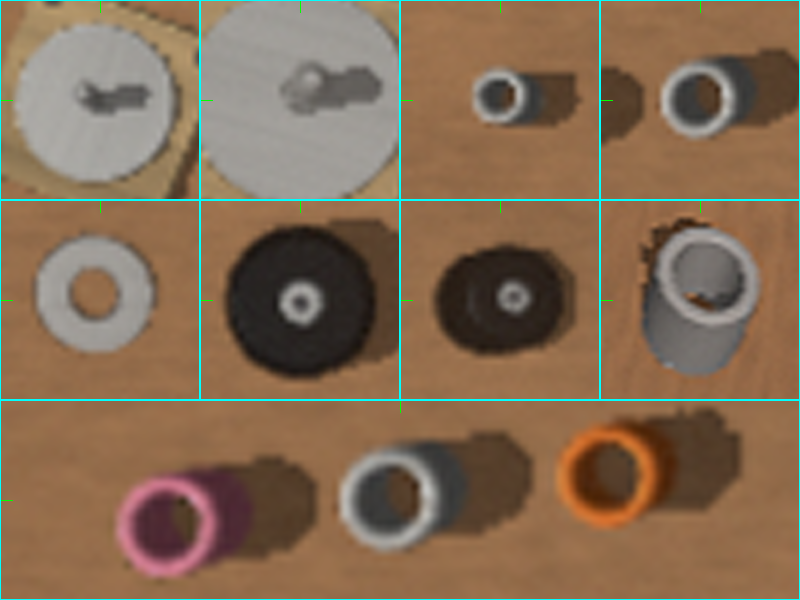

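The grey sleeve at (178.6,293.8) lies between the pink and the orange one and is the only steel candidate. I'll fit the flanges by colour and work out the positions.

```bash
cat >> h.py <<'E'
def blob(n,im,u,v,r,hull=True,lo=95,smax=60):
    hsv=cv2.cvtColor(im,cv2.COLOR_BGR2HSV); m=((hsv[...,1]<smax)&(hsv[...,2]>lo)).astype(np.uint8)
    k=np.zeros_like(m); cv2.circle(k,(u,v),r,1,-1); m&=k
    big=cv2.resize(m*255,None,fx=4,fy=4,interpolation=cv2.INTER_LINEAR)
    cs,_=cv2.findContours((big>127).astype(np.uint8),0,1); c=cv2.convexHull(max(cs,key=cv2.contourArea))
    (x,y),(a,b),t=cv2.fitEllipse(c); return (x+.5)/4-.5,(y+.5)/4-.5,a/4,b/4
E
python3 - <<'E'
from h import *
im={n:cv2.imread(f"pics/{n}0.png") for n in("top","side")}
def s(k,n,u,v,r,z,**a):
    b=blob(n,im[n],u,v,r,**a); print(k,n,np.round(b,1),np.round(ray(n,b[0],b[1],z)[:2]*1e3,1))
s("FL","top",327,211,23,.018);s("FL","side",306,192,24,.018)
s("FS","top",242,212,18,.018);s("FS","side",276,265,22,.018)
s("washer","top",388,288,12,.010);s("washer","side",399,174,13,.01)
s("long","top",179,294,8,.04);s("short","top",159,228,7,.03)
for k,n,u,v,z in [("long","top",178.6,293.8,.04),("short","top",158.8,227.5,.03),("HL","top",295,271.3,.052),("HS","top",416.3,228.5,.040),
 ("HL","side",368.5,221.5,.052),("HS","side",348,136.5,.04),("short","side",254.5,367,.03),("long","side",369.5,365,.04)]:
    print(k,n,np.round(ray(n,u,v,z)[:2]*1e3,1))
print("block corners side", [np.round(ray("side",u,v,.012)[:2]*1e3,1) for u,v in[(275,244),(307,266),(278,291),(246,269)]])
B=np.hstack([tile(im["side"],*p,8,400,300) for p in[(306,185),(276,258)]])
C=np.hstack([tile(im["side"],368,228,8,267,300),tile(im["side"],348,141,8,267,300),tile(im["side"],254,370,8,266,300)])
cv2.imwrite("pics/c1.png",np.vstack([B,C]))
E
```

```text
FL top [326.7 210.3  37.   37.9] [ 583.8 -116.2]
FL side [306.6 189.2  38.   41.3] [ 583.7 -125.1]
FS top [241.2 212.4  27.1  27.7] [584.4 107.3]
FS side [275.6 264.8  31.   36. ] [583.5 109.4]
washer top [386.9 286.9  19.6  20.2] [ 382.7 -263.9]
washer side [398.3 173.7  14.9  21.4] [ 381.7 -260. ]
long top [178.7 294.   12.9  13. ] [379.4 266.2]
short top [158.8 227.3   9.3   9.8] [550.2 320.5]
long top [379.8 266.3]
short top [549.6 320.5]
HL top [429.4 -28.5]
HS top [ 528.9 -338.3]
HL side [427.5 -29. ]
HS side [ 528.1 -339.1]
short side [549.1 317.8]
long side [378.7 265.9]
block corners side [array([603.1,  54. ]), array([524.8,  89.3]), array([561.4, 161.9]), array([637.1, 132.2])]
```

View pics/c1.png

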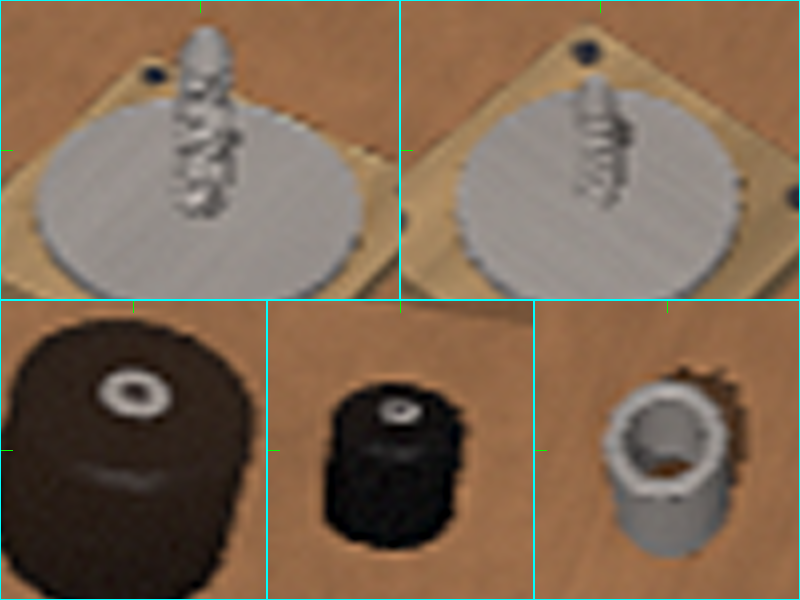

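Both cameras agree to within a few mm. I'll refine the feet with the stud tips, then add a helper that gives the shift to a target in tool axes.

```bash
cat >> h.py <<'E'
def to(x,y,z,head=180,o=None):
    o=o or robot.get_obs(); R=np.array(o["tool_rot"]); d=np.array([x,y,z])-np.array(o["tool_pos"])*1e3
    h=np.degrees(np.arctan2(R[1,0],R[0,0])); yaw=-np.radians((head-h+180)%360-180)
    print("shift",np.round(R.T@d,1),"yaw",round(yaw,3),"| t",round(o["clock"],2),"tcp",np.round(np.array(o["tool_pos"])*1e3,1),"F",np.round(o["force"],1),"w",round(o["gripper_width"]*1e3,1),"g",round(o["grasp_force"],1))
E
python3 - <<'E'
from h import *
for k,n,u,v,z in [("FLtip","side",306.7,169.3,.08),("FL","side",305.9,191.6,.018),("FStip","side",275.3,249.2,.062),("FLtip","top",329.2,206.8,.08),("FStip","top",239.4,210.6,.062),("HL","side",368.2,220.9,.052),("HS","side",347.9,136,.04),("short","side",253.9,368.5,.03)]: print(k,n,np.round(ray(n,u,v,z)[:2]*1e3,1))
to(379.5,266,280)
E
python3 -m jog '[-295,-193,124,-0.268,0.6,-295,-193,124,-0.268,0.6,-295,-193,124,-0.268,0.6,-295,-193,124,-0.268,0.6,-295,-193,124,-0.268,0.6]' 40; python3 -c "from h import *;to(379.5,266,280)"
```

```text
FLtip side [ 585.3 -121.8]
FL side [ 583.1 -116.5]
FStip side [584.3 106.6]
FLtip top [ 585.5 -116.6]
FStip top [584.3 106.8]
HL side [428.3 -30.5]
HS side [ 528.8 -341.3]
short side [549.2 320.3]
shift [-295.6 -192.9  124.3] yaw -0.268 | t 0.1 tcp [145.5 530.4 404.1] F [-0.2  0.5  0.6] w 85.6 g 0.0
clock: 0.72
tool_pos: [0.3394, 0.3104, 0.3015]
tool_rot: [[-1.0, -0.0, 0.0], [-0.0, 1.0, 0.0], [-0.0, 0.0, -1.0]]
force: [0.8, 1.2, -0.5]
gripper_width: 0.0512
grasp_force: 0.0
shift [-40.1 -44.4  21.5] yaw 0.0 | t 0.72 tcp [339.4 310.4 301.5] F [ 0.8  1.2 -0.5] w 51.2 g 0.0
```

```bash
python3 -m jog '[-40,-44.4,0,0,0.6,-40,-44.4,0,0,0.6,-40,-44.4,0,0,0.6]'; python3 - <<'E'
from h import *
to(379.5,266,183)
im={n:robot.snapshot(n)[:,:,::-1].copy() for n in("top","side")}
cv2.imwrite("pics/c2.png",np.hstack([tile(im["top"],179,290,6,400,400),tile(im["side"],368,340,3.,400,400)]))
E
```

```text
clock: 1.1
tool_pos: [0.3785, 0.2675, 0.302]
tool_rot: [[-1.0, 0.001, -0.001], [0.001, 1.0, -0.0], [0.001, -0.0, -1.0]]
force: [-0.3, 0.0, 0.3]
gripper_width: 0.0514
grasp_force: 0.0
shift [ -1.1  -1.5 119. ] yaw -0.001 | t 1.1 tcp [378.5 267.5 302. ] F [-0.3  0.   0.3] w 51.4 g 0.0
```

View pics/c2.png

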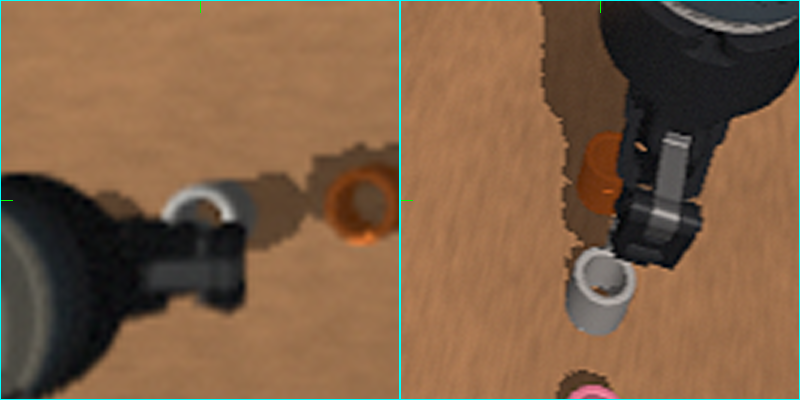

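The sleeve sits between the fingers' x–y footprint as expected, with the gripper still high. I'll descend, grip and lift.

```bash
python3 -m jog '[-1,-1.5,40,0,0.6,-1,-1.5,75,0,0.6,-1,-1.5,100,0,0.6,-1,-1.5,119,0,0.6,-1,-1.5,119,0,0.6]'; python3 -c "from h import *;to(379.5,266,183)"
python3 -m jog '[0,0,0,0,0.2,0,0,0,0,0.2,0,0,0,0,0.2,0,0,0,0,0.2]' 40; python3 -c "from h import *;to(584,-117,290)"
```

```text
clock: 1.82
tool_pos: [0.3783, 0.267, 0.1823]
tool_rot: [[-1.0, -0.003, -0.002], [-0.003, 1.0, -0.001], [0.002, -0.001, -1.0]]
force: [1.1, -0.8, 0.5]
gripper_width: 0.051
grasp_force: 0.0
shift [-1.1 -1.  -0.7] yaw 0.003 | t 1.82 tcp [378.3 267.  182.3] F [ 1.1 -0.8  0.5] w 51.0 g 0.0
clock: 2.33
tool_pos: [0.3797, 0.2664, 0.1841]
tool_rot: [[-1.0, -0.001, 0.001], [-0.001, 1.0, 0.002], [-0.001, 0.002, -1.0]]
force: [-2.9, 3.1, 7.4]
gripper_width: 0.0303
grasp_force: 40.3
shift [-204.3 -383.4 -106.3] yaw 0.001 | t 2.33 tcp [379.7 266.4 184.1] F [-2.9  3.1  7.4] w 30.3 g 40.3
```

```bash
python3 -m jog '[0,0,-50,0,0.2,0,0,-106,0,0.2,-60,-110,-106,0,0.2,-130,-240,-106,0,0.2,-204,-383,-106,0,0.2]'; python3 -m jog '[0,0,0,0,0.2]';python3 -c "from h import *;to(584,-117,290)"
```

```text
clock: 2.95
tool_pos: [0.469, 0.0994, 0.2899]
tool_rot: [[-1.0, -0.001, 0.002], [-0.001, 1.0, -0.0], [-0.002, -0.0, -1.0]]
force: [1.6, 1.0, -0.6]
gripper_width: 0.0302
grasp_force: 40.2
clock: 3.08
tool_pos: [0.4702, 0.0975, 0.2894]
tool_rot: [[-1.0, 0.006, 0.001], [0.006, 1.0, -0.001], [-0.001, -0.001, -1.0]]
force: [-0.5, 0.3, -1.1]
gripper_width: 0.0302
grasp_force: 40.2
shift [-115.  -213.8   -0.3] yaw -0.006 | t 3.08 tcp [470.2  97.5 289.4] F [-0.5  0.3 -1.1] w 30.2 g 40.2
```

```bash
python3 -m jog '[-115,-214,0,0,0.2,-115,-214,0,0,0.2,-115,-214,0,0,0.2,-115,-214,0,0,0.2,-115,-214,0,0,0.2]'; python3 -m jog '[0,0,15,0,0.2,0,0,15,0,0.2]';python3 - <<'E'
from h import *
to(584,-117,275)
im={n:robot.snapshot(n)[:,:,::-1].copy() for n in("top","side")}
cv2.imwrite("pics/c3.png",np.hstack([tile(im["top"],329,200,5,400,500),tile(im["side"],306,160,5,400,500)]))
E
```

```text
clock: 3.7
tool_pos: [0.5848, -0.1155, 0.2886]
tool_rot: [[-1.0, 0.003, 0.0], [0.003, 1.0, -0.0], [-0.0, -0.0, -1.0]]
force: [-0.5, -0.3, -1.2]
gripper_width: 0.0303
grasp_force: 40.4
clock: 3.95
tool_pos: [0.5826, -0.1114, 0.2727]
tool_rot: [[-1.0, -0.002, -0.003], [-0.002, 1.0, 0.001], [0.003, 0.001, -1.0]]
force: [-0.5, 0.3, -0.5]
gripper_width: 0.0302
grasp_force: 40.4
shift [-1.4 -5.6 -2.3] yaw 0.002 | t 3.95 tcp [ 582.6 -111.4  272.7] F [-0.5  0.3 -0.5] w 30.2 g 40.4
```

View pics/c3.png

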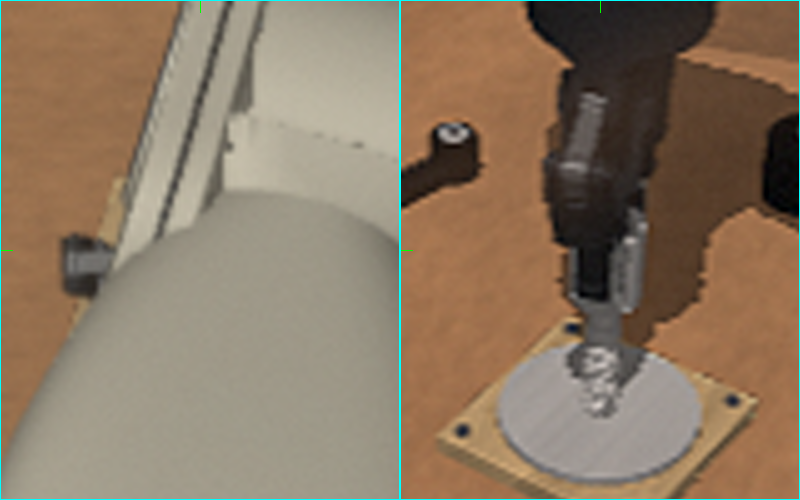

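The top view is blocked by the arm. The side view shows the sleeve just above the stud tip. I'll average several readings to see how noisy the pose is.

```bash
cat >> h.py <<'E'
def avg(n=5,v=0):
    os=[]
    for i in range(n): robot.snapshot("side"); os.append(robot.get_obs())
    P=np.array([o["tool_pos"] for o in os])*1e3
    if v: print(np.round(P,1).tolist())
    o=dict(os[-1]); o["tool_pos"]=P.mean(0)/1e3; o["tool_rot"]=np.mean([o["tool_rot"] for o in os],0); o["force"]=np.mean([np.array(q["force"]) for q in os],0); return o
E
python3 - <<'E'
from h import *
o=avg(6,1); to(584,-117,275,o=o)
p=[584,-117]
for z in (.08,.018): print(np.round(proj("side",[.584,-.117,z]),1))
t=o["tool_pos"]; zb=t[2]-.184
for y0 in (0,): print("sleeve bottom, top expected px",np.round(proj("side",[t[0],t[1],zb]),1),np.round(proj("side",[t[0],t[1],zb+.04]),1))
E
```

```text
[[583.3, -111.9, 274.4], [583.4, -112.1, 274.6], [583.5, -112.3, 274.6], [583.5, -112.5, 274.6], [583.5, -112.6, 274.6], [583.5, -112.7, 274.5]]
shift [-0.5 -4.6 -0.5] yaw 0.001 | t 4.35 tcp [ 583.4 -112.4  274.5] F [-0.1 -0.2 -1.1] w 30.3 g 40.4
[306.7 170.7]
[305.6 191.4]
sleeve bottom, top expected px [306.6 168.3] [307.4 153.5]
```

The reading is smooth but the arm settles slowly, so I'll correct from the measured pose. The sleeve is just above the tip and within about 1–2 mm laterally. I'll correct, then descend while watching the force.

```bash
python3 -m jog '[-0.5,-4.5,0,0,0.2,-0.5,-4.5,5,0,0.2,-0.5,-4.5,15,0,0.2,-0.5,-4.5,20,0,0.2]'; python3 -c "from h import *;to(584,-117,202,o=avg(3,1))"
```

```text
clock: 4.85
tool_pos: [0.5838, -0.1175, 0.253]
tool_rot: [[-1.0, -0.0, -0.001], [-0.0, 1.0, 0.0], [0.001, 0.0, -1.0]]
force: [-0.3, -0.1, -1.8]
gripper_width: 0.0304
grasp_force: 40.4
[[583.7, -117.4, 252.6], [583.8, -117.4, 253.1], [584.0, -117.4, 253.6]]
shift [-0.2  0.4 51.1] yaw 0.0 | t 5.0 tcp [ 583.8 -117.4  253.1] F [-0.2 -0.1 -0.8] w 30.2 g 40.4
```

```bash
python3 -m jog '[0,0,15,0,0.2,0,0,30,0,0.2,0,0,42,0,0.2,0,0,47,0,0.2,0,0,47,0,0.2]'; python3 -m jog '[0,0,2,0,0.2,0,0,4,0,0.2,0,0,4,0,0.2]'; python3 -c "from h import *;to(584,-117,202,o=avg(2,1))"
```

```text
clock: 5.62
tool_pos: [0.584, -0.1175, 0.2067]
tool_rot: [[-1.0, -0.0, -0.001], [-0.0, 1.0, 0.0], [0.001, 0.0, -1.0]]
force: [0.5, -0.2, -2.1]
gripper_width: 0.0301
grasp_force: 40.4
clock: 6.0
tool_pos: [0.584, -0.1175, 0.2032]
tool_rot: [[-1.0, -0.0, 0.0], [-0.0, 1.0, -0.0], [-0.0, -0.0, -1.0]]
force: [-0.3, 1.1, -1.0]
gripper_width: 0.0301
grasp_force: 40.4
[[584.0, -117.5, 203.3], [584.0, -117.5, 203.3]]
shift [0.  0.5 1.3] yaw 0.0 | t 6.1 tcp [ 584.  -117.5  203.3] F [ 0.4  0.1 -0.8] w 30.4 g 40.4
```

```bash
python3 -m jog '[0,0,1,0,0.2,0,0,2,0,0.2,0,0,2,0,0.2]'; python3 -m jog '[0,0,1,0,0.2,0,0,1,0,0.2]'; python3 -c "from h import *;to(584,-117,202,o=avg(2,1))"
```

```text
clock: 6.48
tool_pos: [0.584, -0.1175, 0.2022]
tool_rot: [[-1.0, -0.0, 0.001], [-0.0, 1.0, -0.0], [-0.001, -0.0, -1.0]]
force: [-2.6, 1.3, 8.3]
gripper_width: 0.0303
grasp_force: 41.4
clock: 6.72
tool_pos: [0.5839, -0.1174, 0.2021]
tool_rot: [[-1.0, -0.0, 0.002], [-0.0, 1.0, -0.001], [-0.002, -0.001, -1.0]]
force: [-6.6, 2.2, 17.2]
gripper_width: 0.0302
grasp_force: 42.3
[[583.9, -117.4, 202.1], [583.9, -117.5, 202.1]]
shift [-0.1  0.4  0.1] yaw 0.0 | t 6.83 tcp [ 583.9 -117.4  202.1] F [-5.3  1.8 17.6] w 29.9 g 42.3
```

Contact came at TCP 202.1, as expected for a seated sleeve. I'll release it and go to the washer.

```bash
python3 -m jog '[0,0,-1,0,0.2,0,0,-1,0,0.6,0,0,-1,0,0.6,0,0,-1,0,0.6]'; python3 -m jog '[0,0,-40,0,0.6,0,0,-88,0,0.7,60,-45,-88,0,0.7,120,-90,-88,0,0.7,201,-145,-88,0,0.7]';python3 - <<'E'
from h import *
im=robot.snapshot("side")[:,:,::-1].copy(); cv2.imwrite("pics/c4.png",tile(im,320,180,6,700,500))
to(382.5,-263,220)
E
```

```text
clock: 7.32
tool_pos: [0.584, -0.1175, 0.2009]
tool_rot: [[-1.0, -0.0, -0.0], [-0.0, 1.0, 0.0], [0.0, 0.0, -1.0]]
force: [0.5, 0.1, -0.0]
gripper_width: 0.0511
grasp_force: 0.0
clock: 7.95
tool_pos: [0.4313, -0.2288, 0.2892]
tool_rot: [[-1.0, -0.001, 0.0], [-0.001, 1.0, -0.0], [-0.0, -0.0, -1.0]]
force: [0.7, -1.0, 0.2]
gripper_width: 0.06
grasp_force: 0.0
shift [ 44.  -31.7  69.1] yaw -0.002 | t 8.0 tcp [ 426.8 -231.4  289. ] F [-2.9 -1.3  0.1] w 59.7 g 0.0
```

View pics/c4.png

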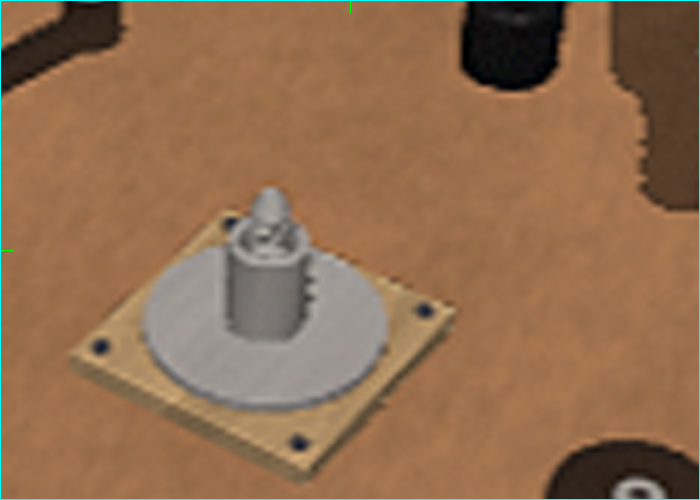

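The sleeve is seated flat and upright on the large foot. Next is the washer.

```bash
python3 -m jog '[44,-31.5,10,0,0.85,44,-31.5,50,0,0.85,44,-31.5,69,0,0.85,44,-31.5,69,0,0.85]'; python3 -c "from h import *;to(382.5,-263,185,o=avg(3,1))"
```

```text
clock: 8.5
tool_pos: [0.3883, -0.2595, 0.2191]
tool_rot: [[-1.0, 0.0, -0.002], [0.0, 1.0, 0.002], [0.002, 0.002, -1.0]]
force: [0.4, 0.4, 0.9]
gripper_width: 0.0723
grasp_force: 0.0
[[388.7, -259.7, 220.1], [389.0, -259.8, 220.7], [389.1, -259.8, 220.9]]
shift [ 6.4 -3.3 35.6] yaw 0.0 | t 8.65 tcp [ 388.9 -259.7  220.6] F [ 0.2 -0.5  0.3] w 72.5 g 0.0
```

```bash
python3 -m jog '[6.4,-3.3,10,0,0.75,6.4,-3.3,25,0,0.75,6.4,-3.3,41,0,0.75,6.4,-3.3,45,0,0.75]'; python3 -m jog '[0,0,1,0,0.75,0,0,2,0,0.75,0,0,2,0,0.75]'; python3 -c "from h import *;to(382.5,-263,172,o=avg(2,1))"
```

```text
clock: 9.15
tool_pos: [0.3819, -0.2628, 0.1744]
tool_rot: [[-1.0, -0.0, -0.001], [-0.0, 1.0, 0.001], [0.001, 0.001, -1.0]]
force: [-0.2, 1.1, 0.2]
gripper_width: 0.064
grasp_force: 0.0
clock: 9.52
tool_pos: [0.3824, -0.263, 0.1735]
tool_rot: [[-1.0, -0.0, 0.001], [-0.0, 1.0, -0.0], [-0.001, -0.0, -1.0]]
force: [0.1, 1.0, -0.3]
gripper_width: 0.0639
grasp_force: 0.0
[[382.4, -263.0, 173.5], [382.4, -263.0, 173.4]]
shift [-0.1 -0.   1.5] yaw 0.0 | t 9.62 tcp [ 382.4 -263.   173.5] F [-0.2  0.   0.1] w 64.1 g 0.0
```

```bash
python3 -m jog '[0,0,1,0,0.75,0,0,2,0,0.75,0,0,2,0,0.75]'; python3 - <<'E'
from h import *
to(382.5,-263,172,o=avg(2,1))
im=robot.snapshot("side")[:,:,::-1].copy(); cv2.imwrite("pics/c5.png",tile(im,398,160,8,500,400))
E
```

```text
clock: 10.0
tool_pos: [0.3823, -0.2629, 0.1711]
tool_rot: [[-1.0, -0.0, -0.0], [-0.0, 1.0, 0.0], [0.0, 0.0, -1.0]]
force: [0.3, 0.4, -0.3]
gripper_width: 0.0641
grasp_force: 0.0
[[382.3, -262.9, 171.1], [382.3, -262.9, 171.1]]
shift [-0.2 -0.1 -0.9] yaw 0.0 | t 10.1 tcp [ 382.3 -262.9  171.1] F [0.4 0.4 0.3] w 64.0 g 0.0
```

View pics/c5.png

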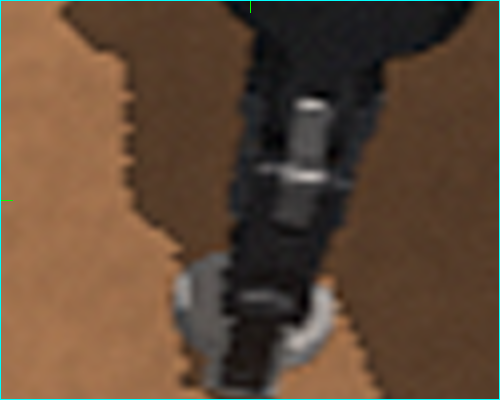

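The near finger sits outside the washer's rim and is centred on it. Close.

```bash
python3 -m jog '[0,0,0,0,0.6,0,0,0,0,0.5,0,0,0,0,0.5,0,0,0,0,0.5]' 40; python3 -c "from h import *;to(584,-117,300,o=avg(2,1))"
```

```text
clock: 10.65
tool_pos: [0.3824, -0.2632, 0.1716]
tool_rot: [[-1.0, -0.0, 0.001], [-0.0, 1.0, -0.001], [-0.001, -0.001, -1.0]]
force: [-1.6, -1.7, 6.2]
gripper_width: 0.0476
grasp_force: 40.8
[[382.4, -263.2, 171.6], [382.4, -263.2, 171.6]]
shift [-201.7  146.  -128.4] yaw 0.0 | t 10.75 tcp [ 382.4 -263.2  171.6] F [-1.  -0.7  6.8] w 47.7 g 40.8
```

```bash
python3 -m jog '[0,0,-40,0,0.5,0,0,-100,0,0.5,-30,22,-120,0,0.5,-80,58,-120,0,0.5,-135,98,-120,0,0.5]'; python3 -m jog '[-50,36,0,0,0.5,-70,50,0,0,0.5,-70,50,0,0,0.5]';python3 -c "from h import *;to(584,-117,270,o=avg(3,1))"
```

```text
clock: 11.38
tool_pos: [0.5139, -0.1672, 0.2916]
tool_rot: [[-1.0, 0.001, 0.001], [0.001, 1.0, -0.0], [-0.001, -0.0, -1.0]]
force: [0.8, -1.5, -1.1]
gripper_width: 0.0476
grasp_force: 42.9
clock: 11.75
tool_pos: [0.5838, -0.1168, 0.2903]
tool_rot: [[-1.0, -0.003, -0.001], [-0.003, 1.0, 0.001], [0.001, 0.001, -1.0]]
force: [-0.2, -0.2, -1.8]
gripper_width: 0.0477
grasp_force: 42.9
[[582.9, -117.5, 290.4], [582.4, -118.1, 290.6], [582.2, -118.4, 290.9]]
shift [-1.5  1.  20.6] yaw 0.001 | t 11.9 tcp [ 582.5 -118.   290.6] F [-0.4 -0.3 -1.6] w 47.4 g 42.9
```

```bash
python3 -m jog '[-1.8,1.4,5,0,0.5,-1.8,1.4,15,0,0.5,-1.8,1.4,25,0,0.5,-1.8,1.4,33,0,0.5]';python3 -c "from h import *;to(584,-117,240,o=avg(3,1))"
```

```text
clock: 12.4
tool_pos: [0.5844, -0.1169, 0.2572]
tool_rot: [[-1.0, 0.0, -0.001], [0.0, 1.0, 0.0], [0.001, 0.0, -1.0]]
force: [0.2, -0.2, -2.1]
gripper_width: 0.0475
grasp_force: 42.9
[[584.2, -116.8, 256.2], [584.3, -116.7, 256.9], [584.5, -116.7, 257.5]]
shift [ 0.3 -0.3 16.9] yaw 0.0 | t 12.55 tcp [ 584.3 -116.7  256.9] F [ 0.1  0.6 -1.9] w 47.7 g 42.9
```

Washer bottom should now be at about 85 mm, just above the stud tip at 80. Lower it gently past the tip.

```bash
python3 -m jog '[0,0,5,0,0.5,0,0,10,0,0.5,0,0,14,0,0.5]'; python3 -m jog '[0,0,4,0,0.5,0,0,8,0,0.5,0,0,10,0,0.5]';python3 -c "from h import *;to(584,-117,230,o=avg(3,1))"
```

```text
clock: 12.92
tool_pos: [0.5846, -0.1167, 0.2439]
tool_rot: [[-1.0, -0.0, -0.0], [-0.0, 1.0, 0.0], [0.0, 0.0, -1.0]]
force: [0.2, -0.4, -1.9]
gripper_width: 0.0471
grasp_force: 42.9
clock: 13.3
tool_pos: [0.5846, -0.1167, 0.2338]
tool_rot: [[-1.0, -0.0, -0.0], [-0.0, 1.0, 0.0], [0.0, 0.0, -1.0]]
force: [-0.3, 0.2, -1.3]
gripper_width: 0.0477
grasp_force: 42.9
[[584.5, -116.7, 233.7], [584.6, -116.7, 233.9], [584.6, -116.8, 234.1]]
shift [ 0.6 -0.3  3.9] yaw 0.0 | t 13.45 tcp [ 584.6 -116.7  233.9] F [-0.3 -0.2 -1. ] w 47.3 g 42.9
```

```bash
python3 -m jog '[0,0,2,0,0.5,0,0,3.5,0,0.5,0,0,3.5,0,0.5]'; python3 -m jog '[0,0,1,0,0.5,0,0,1,0,0.5]';python3 -m jog '[0,0,1,0,0.5,0,0,1,0,0.5]'
```

```text
clock: 13.82
tool_pos: [0.5846, -0.1167, 0.2305]
tool_rot: [[-1.0, -0.0, -0.0], [-0.0, 1.0, 0.0], [0.0, 0.0, -1.0]]
force: [-0.5, 0.5, -2.3]
gripper_width: 0.0476
grasp_force: 42.9
clock: 14.08
tool_pos: [0.5846, -0.1167, 0.2297]
tool_rot: [[-1.0, -0.0, 0.0], [-0.0, 1.0, -0.0], [-0.0, -0.0, -1.0]]
force: [-0.2, 0.5, -0.8]
gripper_width: 0.0478
grasp_force: 42.9
clock: 14.32
tool_pos: [0.5846, -0.1167, 0.2297]
tool_rot: [[-1.0, -0.0, 0.001], [-0.0, 1.0, -0.0], [-0.001, -0.0, -1.0]]
force: [-3.5, 1.2, 8.1]
gripper_width: 0.0475
grasp_force: 43.8
```

```bash
python3 -m jog '[0,0,-1,0,0.5,0,0,-1,0,0.85,0,0,-1,0,0.85,0,0,-1,0,0.85]'; python3 -m jog '[0,0,-40,0,0.9,0,0,-70,0,1,52,29,-70,0,1,104,58,-70,0,1,156,87,-70,0,1]'; python3 -m jog '[0,0,0,0,1,0,0,0,0,1]'; python3 - <<'E'
from h import *
to(428.5,-29.5,182,o=avg(3,1))
im=robot.snapshot("side")[:,:,::-1].copy(); cv2.imwrite("pics/c6.png",tile(im,335,185,5,700,500))
E
```

```text
clock: 14.82
tool_pos: [0.5846, -0.1167, 0.2296]
tool_rot: [[-1.0, -0.0, -0.0], [-0.0, 1.0, 0.0], [0.0, 0.0, -1.0]]
force: [0.4, -0.2, -0.1]
gripper_width: 0.0728
grasp_force: 0.0
clock: 15.45
tool_pos: [0.4269, -0.029, 0.2995]
tool_rot: [[-1.0, 0.0, 0.0], [0.0, 1.0, 0.0], [-0.0, 0.0, -1.0]]
force: [0.0, 0.7, 0.9]
gripper_width: 0.085
grasp_force: 0.0
clock: 15.7
tool_pos: [0.4289, -0.0298, 0.3002]
tool_rot: [[-1.0, -0.0, 0.002], [-0.0, 1.0, -0.001], [-0.002, -0.001, -1.0]]
force: [0.8, -0.5, -0.5]
gripper_width: 0.0857
grasp_force: 0.0
[[429.3, -30.1, 300.0], [429.5, -30.2, 299.8], [429.5, -30.3, 299.6]]
shift [  1.1   0.7 117.8] yaw -0.0 | t 15.85 tcp [429.5 -30.2 299.8] F [ 0.2 -0.3 -0.5] w 85.7 g 0.0
```

View pics/c6.png

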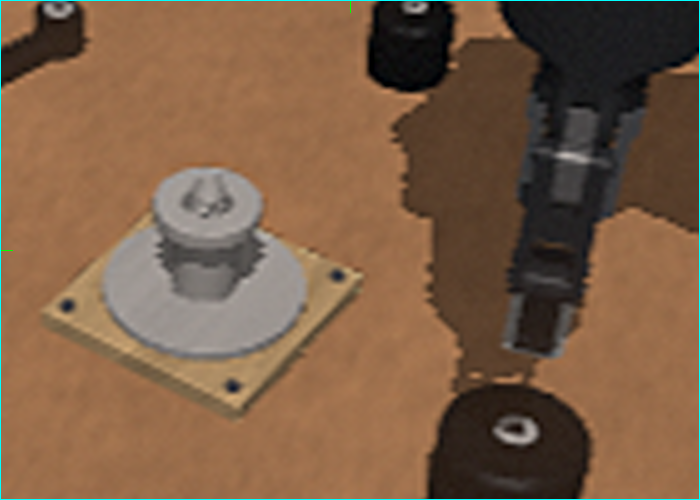

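The washer is flat on the sleeve. Next is the large head.

```bash
python3 -m jog '[1.1,0.7,40,0,1,1.1,0.7,75,0,1,1.1,0.7,100,0,1,1.1,0.7,117,0,1,1.1,0.7,117,0,1]'; python3 -m jog '[0,0,0,0,0.65,0,0,0,0,0.65,0,0,0,0,0.65]' 40; python3 -c "from h import *;to(584.2,-117,330,o=avg(2,1))"
```

```text
clock: 16.52
tool_pos: [0.4276, -0.0293, 0.1815]
tool_rot: [[-1.0, 0.0, -0.003], [0.0, 1.0, 0.001], [0.003, 0.001, -1.0]]
force: [-0.9, 0.4, 0.8]
gripper_width: 0.0857
grasp_force: 0.0
clock: 16.9
tool_pos: [0.4279, -0.0293, 0.1836]
tool_rot: [[-1.0, -0.0, 0.002], [-0.0, 1.0, -0.001], [-0.002, -0.001, -1.0]]
force: [-1.3, -1.5, 6.6]
gripper_width: 0.0624
grasp_force: 44.3
[[427.9, -29.3, 183.6], [427.9, -29.2, 183.6]]
shift [-156.6  -87.9 -146. ] yaw 0.0 | t 17.0 tcp [427.9 -29.3 183.6] F [-0.7 -1.3  6.5] w 62.7 g 44.3
```

```bash
python3 -m jog '[0,0,-50,0,0.6,0,0,-110,0,0.6,-52,-29,-116,0,0.6,-104,-58,-116,0,0.6,-156,-88,-116,0,0.6]'; python3 -m jog '[0,0,0,0,0.6,0,0,0,0,0.6]';python3 -c "from h import *;to(584.2,-117,270,o=avg(3,1))"
```

```text
clock: 17.62
tool_pos: [0.5849, -0.1178, 0.2995]
tool_rot: [[-1.0, -0.0, 0.001], [-0.0, 1.0, -0.0], [-0.001, -0.0, -1.0]]
force: [0.6, 0.1, -1.1]
gripper_width: 0.0623
grasp_force: 46.5
clock: 17.88
tool_pos: [0.5832, -0.117, 0.2981]
tool_rot: [[-1.0, -0.0, -0.001], [-0.0, 1.0, 0.001], [0.001, 0.001, -1.0]]
force: [-0.3, 0.9, -2.8]
gripper_width: 0.0621
grasp_force: 46.5
[[582.9, -116.6, 298.5], [582.7, -116.5, 298.9], [582.7, -116.4, 299.1]]
shift [-1.5 -0.5 28.8] yaw 0.001 | t 18.02 tcp [ 582.7 -116.5  298.8] F [ 0.2  0.3 -2. ] w 62.5 g 46.5
```

```bash
python3 -m jog '[-1.2,-0.5,8,0,0.6,-1.2,-0.5,18,0,0.6,-1.2,-0.5,28,0,0.6,-1.2,-0.5,33,0,0.6]'; python3 -c "from h import *;to(584.2,-117,256,o=avg(3,1))"; python3 -m jog '[0,0,3,0,0.6,0,0,6,0,0.6,0,0,9,0,0.6]'; python3 -c "from h import *;to(584.2,-117,252,o=avg(2,1))"
```

```text
clock: 18.52
tool_pos: [0.5845, -0.1174, 0.2646]
tool_rot: [[-1.0, -0.0, -0.001], [-0.0, 1.0, 0.0], [0.001, 0.0, -1.0]]
force: [-0.7, -0.1, -1.9]
gripper_width: 0.0622
grasp_force: 46.5
[[584.5, -117.4, 264.2], [584.6, -117.5, 264.8], [584.7, -117.6, 265.3]]
shift [0.4 0.5 8.8] yaw 0.0 | t 18.68 tcp [ 584.6 -117.5  264.8] F [-0.2 -0.3 -2.3] w 62.8 g 46.5
clock: 19.05
tool_pos: [0.5847, -0.1175, 0.2565]
tool_rot: [[-1.0, -0.0, 0.0], [-0.0, 1.0, -0.0], [-0.0, -0.0, -1.0]]
force: [-0.6, -1.3, -2.2]
gripper_width: 0.0624
grasp_force: 46.5
[[584.6, -117.5, 256.1], [584.6, -117.5, 256.2]]
shift [0.4 0.5 4.2] yaw 0.0 | t 19.15 tcp [ 584.6 -117.5  256.2] F [-0.  -0.3 -2.2] w 62.7 g 46.5
```

```bash
python3 -m jog '[0,0,2,0,0.6,0,0,3.5,0,0.6,0,0,3.5,0,0.6]'; python3 -m jog '[0,0,1,0,0.6,0,0,1,0,0.6]';python3 -m jog '[0,0,1,0,0.6,0,0,1,0,0.6]'
```

```text
clock: 19.52
tool_pos: [0.5847, -0.1175, 0.253]
tool_rot: [[-1.0, -0.0, -0.0], [-0.0, 1.0, 0.0], [0.0, 0.0, -1.0]]
force: [-0.5, -0.7, -3.4]
gripper_width: 0.0624
grasp_force: 46.5
clock: 19.77
tool_pos: [0.5847, -0.1175, 0.2521]
tool_rot: [[-1.0, -0.0, -0.0], [-0.0, 1.0, 0.0], [0.0, 0.0, -1.0]]
force: [0.7, 0.4, -2.7]
gripper_width: 0.0624
grasp_force: 46.5
clock: 20.02
tool_pos: [0.5848, -0.1175, 0.2517]
tool_rot: [[-1.0, -0.0, 0.001], [-0.0, 1.0, -0.0], [-0.001, -0.0, -1.0]]
force: [-0.3, 0.1, 2.9]
gripper_width: 0.0624
grasp_force: 47.0
```

Contact came at 251.7 against an expected 251.6. I'll release and go to the short sleeve.

```bash
python3 -m jog '[0,0,-0.5,0,0.6,0,0,-0.5,0,1,0,0,-0.5,0,1,0,0,-0.5,0,1]'; python3 -m jog '[0,0,-35,0,1,0,0,-62,0,1,5,60,-62,0,0.7,10,120,-62,0,0.5,15,180,-62,0,0.5]'; python3 -m jog '[5,62,0,0,0.5,10,124,0,0,0.5,15,186,0,0,0.5,20,248,0,0,0.5,20,258,0,0,0.5]'; python3 - <<'E'
from h import *
to(549.5,320.4,175,o=avg(3,1))
im=robot.snapshot("side")[:,:,::-1].copy(); cv2.imwrite("pics/c7.png",np.hstack([tile(im,305,175,7,400,500),tile(im,254,350,3.5,400,500)]))
E
```

```text
clock: 20.52
tool_pos: [0.5847, -0.1176, 0.2516]
tool_rot: [[-1.0, -0.0, -0.0], [-0.0, 1.0, -0.0], [0.0, -0.0, -1.0]]
force: [0.2, -0.3, -0.4]
gripper_width: 0.0851
grasp_force: 0.0
clock: 21.15
tool_pos: [0.5693, 0.0639, 0.3138]
tool_rot: [[-1.0, 0.001, 0.0], [0.001, 1.0, -0.0], [-0.0, -0.0, -1.0]]
force: [0.8, 0.0, -0.2]
gripper_width: 0.0427
grasp_force: 0.0
clock: 21.78
tool_pos: [0.5486, 0.3241, 0.3133]
tool_rot: [[-1.0, -0.005, -0.0], [-0.005, 1.0, 0.0], [0.0, 0.0, -1.0]]
force: [0.9, -0.9, -0.5]
gripper_width: 0.0432
grasp_force: 0.0
[[549.0, 323.3, 313.2], [549.3, 321.6, 313.3], [549.6, 320.4, 313.4]]
shift [ -0.3  -1.4 138.3] yaw 0.002 | t 21.93 tcp [549.3 321.8 313.3] F [-0.7 -0.1 -0.1] w 42.4 g 0.0
```

View pics/c7.png

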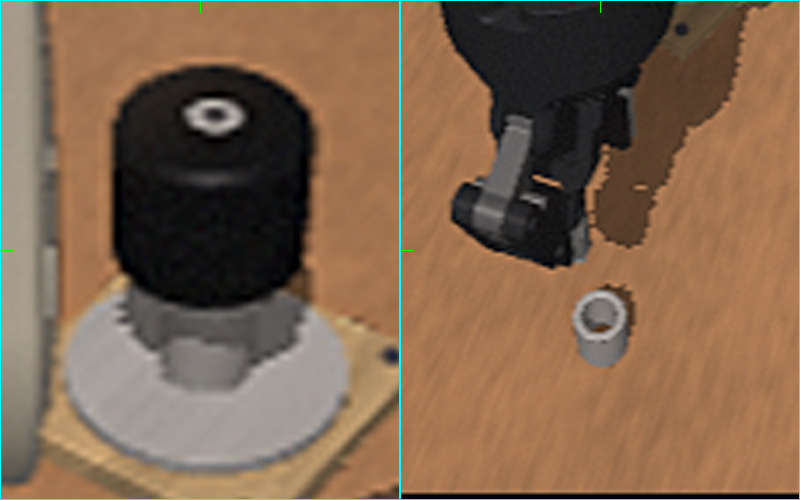

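The large head sits flush on the washer. I'll descend on the short sleeve.

```bash
python3 -m jog '[0,0.3,40,0,0.5,0,0.3,80,0,0.5,0,0.3,115,0,0.5,0,0.3,133,0,0.5,0,0.3,133,0,0.5]'; python3 -c "from h import *;to(549.5,320.4,180,o=avg(2,1))"; python3 -m jog '[0,0,0,0,0.15,0,0,0,0,0.15,0,0,0,0,0.15,0,0,0,0,0.15]' 30; python3 -c "from h import *;to(584.2,107,280,o=avg(2,1))"
```

```text
clock: 22.6
tool_pos: [0.5498, 0.3189, 0.1795]
tool_rot: [[-1.0, 0.002, -0.002], [0.002, 1.0, -0.001], [0.002, -0.001, -1.0]]
force: [-0.9, -0.5, 0.6]
gripper_width: 0.0428
grasp_force: 0.0
[[550.1, 319.3, 180.8], [550.3, 319.7, 181.5]]
shift [0.7 0.9 1.2] yaw -0.002 | t 22.7 tcp [550.2 319.5 181.2] F [ 0.1 -0.  -0.2] w 42.7 g 0.0
clock: 23.2
tool_pos: [0.55, 0.3206, 0.1821]
tool_rot: [[-1.0, 0.0, 0.003], [0.0, 1.0, -0.0], [-0.003, -0.0, -1.0]]
force: [0.2, -2.9, 6.2]
gripper_width: 0.0231
grasp_force: 29.4
[[550.0, 320.6, 182.1], [550.0, 320.6, 182.1]]
shift [ -34.4 -213.6  -97.8] yaw 0.0 | t 23.3 tcp [550.  320.6 182.1] F [ 0.2 -3.   6.8] w 22.9 g 29.4
```

```bash
python3 -m jog '[0,0,-50,0,0.15,0,0,-98,0,0.15,-10,-60,-98,0,0.15,-20,-120,-98,0,0.15,-30,-170,-98,0,0.15]'; python3 -m jog '[-4.4,-30,0,0,0.15,-4.4,-43.6,0,0,0.15,-4.4,-43.6,0,0,0.15]';python3 -c "from h import *;to(584.2,107,250,o=avg(4,1))"
```

```text
clock: 23.92
tool_pos: [0.5796, 0.149, 0.2793]
tool_rot: [[-1.0, -0.0, 0.001], [-0.0, 1.0, 0.0], [-0.001, 0.0, -1.0]]
force: [-0.1, -0.4, -0.8]
gripper_width: 0.0231
grasp_force: 29.8
clock: 24.3
tool_pos: [0.5839, 0.1069, 0.2789]
tool_rot: [[-1.0, 0.001, 0.0], [0.001, 1.0, 0.0], [-0.0, 0.0, -1.0]]
force: [0.1, 0.5, 0.2]
gripper_width: 0.023
grasp_force: 29.8
[[583.9, 107.6, 278.8], [583.9, 108.1, 278.8], [583.9, 108.3, 278.7], [583.9, 108.4, 278.7]]
shift [-0.3 -1.1 28.7] yaw 0.001 | t 24.5 tcp [583.9 108.1 278.7] F [ 0.3  0.1 -0.9] w 23.5 g 29.8
```

```bash
python3 -m jog '[-0.3,-1,10,0,0.15,-0.3,-1,22,0,0.15,-0.3,-1,28,0,0.15,-0.3,-1,28,0,0.15]'; python3 - <<'E'
from h import *
to(584.2,107,210,o=avg(3,1))
im=robot.snapshot("side")[:,:,::-1].copy(); cv2.imwrite("pics/c8.png",tile(im,276,245,7,500,500))
print(proj("side",[.5842,.107,.062]))
E
```

```text
clock: 25.0
tool_pos: [0.5842, 0.1062, 0.2498]
tool_rot: [[-1.0, -0.0, -0.001], [-0.0, 1.0, -0.0], [0.001, -0.0, -1.0]]
force: [-1.0, 0.4, -0.2]
gripper_width: 0.0231
grasp_force: 29.8
[[584.4, 106.2, 250.4], [584.4, 106.2, 250.7], [584.5, 106.1, 250.9]]
shift [ 0.2  0.9 40.6] yaw 0.0 | t 25.15 tcp [584.4 106.1 250.6] F [-0.2 -0.4 -1. ] w 23.5 g 29.8
(np.float64(275.2947183567811), np.float64(249.38875560928213))
```

View pics/c8.png

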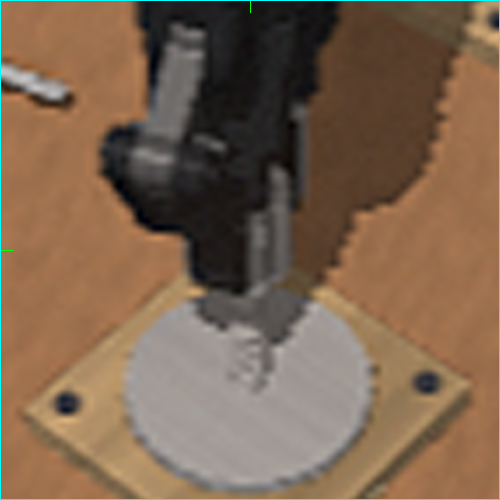

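The sleeve hangs right above the stud and covers its tip, at about (275,250). I'll nudge it +0.8 mm in y and go down.

```bash
python3 -m jog '[0,0.8,5,0,0.15,0,0.8,12,0,0.15,0,0.8,22,0,0.15,0,0.8,32,0,0.15,0,0.8,37,0,0.15]'; python3 -c "from h import *;to(584.2,107,200,o=avg(3,1))"; python3 -m jog '[0,0,6,0,0.15,0,0,9,0,0.15,0,0,9,0,0.15]';python3 -c "from h import *;to(584.2,107,200,o=avg(2,1))"
```

```text
clock: 25.82
tool_pos: [0.5842, 0.1069, 0.2126]
tool_rot: [[-1.0, -0.0, -0.001], [-0.0, 1.0, -0.0], [0.001, -0.0, -1.0]]
force: [0.3, 0.6, -0.5]
gripper_width: 0.0229
grasp_force: 29.8
[[584.1, 106.9, 212.3], [584.2, 107.0, 212.8], [584.4, 107.0, 213.3]]
shift [ 0.   0.  12.8] yaw 0.0 | t 25.98 tcp [584.2 107.  212.8] F [-0.6 -0.4 -1.2] w 23.6 g 29.8
clock: 26.35
tool_pos: [0.5843, 0.107, 0.2044]
tool_rot: [[-1.0, -0.0, -0.0], [-0.0, 1.0, -0.0], [0.0, -0.0, -1.0]]
force: [0.6, 0.1, 0.2]
gripper_width: 0.0229
grasp_force: 29.8
[[584.3, 107.0, 204.6], [584.4, 107.0, 204.7]]
shift [0.2 0.  4.7] yaw 0.0 | t 26.45 tcp [584.4 107.  204.7] F [ 0.3  0.2 -0.4] w 22.9 g 29.8
```

```bash
python3 -m jog '[0,0,2,0,0.15,0,0,4,0,0.15,0,0,4,0,0.15]'; python3 -m jog '[0,0,1,0,0.15,0,0,1,0,0.15]';python3 -m jog '[0,0,1,0,0.15,0,0,1,0,0.15]'
```

```text
clock: 26.82
tool_pos: [0.5843, 0.107, 0.2004]
tool_rot: [[-1.0, -0.0, -0.0], [-0.0, 1.0, -0.0], [0.0, -0.0, -1.0]]
force: [0.6, -0.3, -1.0]
gripper_width: 0.023
grasp_force: 29.8
clock: 27.08
tool_pos: [0.5843, 0.107, 0.2001]
tool_rot: [[-1.0, -0.0, 0.0], [-0.0, 1.0, -0.0], [-0.0, -0.0, -1.0]]
force: [-1.8, 0.3, 3.8]
gripper_width: 0.0229
grasp_force: 30.2
clock: 27.32
tool_pos: [0.5843, 0.107, 0.2]
tool_rot: [[-1.0, -0.0, 0.001], [-0.0, 1.0, -0.0], [-0.001, -0.0, -1.0]]
force: [-4.4, -0.6, 13.3]
gripper_width: 0.0232
grasp_force: 31.0
```

The short sleeve is seated at the expected height. I'll release it and go to the small head.

```bash
python3 -m jog '[0,0,-1.5,0,0.15,0,0,-1.5,0,0.5,0,0,-1.5,0,0.5,0,0,-1.5,0,0.5]'; python3 -m jog '[0,0,-60,0,0.6,0,0,-120,0,0.8,7,-60,-120,0,0.8,14,-120,-120,0,0.8,21,-180,-120,0,0.8]'; python3 -m jog '[8,-62,0,0,0.8,16,-124,0,0,0.8,24,-186,0,0,0.8,34.5,-248,0,0,0.8,34.5,-266,0,0,0.8]'; python3 - <<'E'
from h import *
to(528.8,-339.5,180,o=avg(4,1))
im=robot.snapshot("side")[:,:,::-1].copy(); cv2.imwrite("pics/c9.png",np.hstack([tile(im,276,255,7,400,500),tile(im,348,130,5,400,500)]))
E
```

```text
clock: 27.82
tool_pos: [0.5844, 0.107, 0.1999]
tool_rot: [[-1.0, -0.0, -0.0], [-0.0, 1.0, -0.0], [0.0, -0.0, -1.0]]
force: [-0.4, -0.2, -0.3]
gripper_width: 0.0425
grasp_force: 0.0
clock: 28.45
tool_pos: [0.563, -0.0745, 0.3204]
tool_rot: [[-1.0, -0.001, 0.001], [-0.001, 1.0, -0.0], [-0.001, -0.0, -1.0]]
force: [-0.1, -0.2, 0.0]
gripper_width: 0.0683
grasp_force: 0.0
clock: 29.08
tool_pos: [0.5279, -0.3425, 0.3196]
tool_rot: [[-1.0, 0.004, -0.0], [0.004, 1.0, -0.0], [0.0, -0.0, -1.0]]
force: [-0.1, -0.0, 0.6]
gripper_width: 0.0688
grasp_force: 0.0
[[528.3, -343.0, 319.5], [528.6, -340.9, 319.5], [528.8, -339.4, 319.7], [529.1, -338.4, 319.9]]
shift [ -0.2   0.9 139.6] yaw -0.002 | t 29.27 tcp [ 528.7 -340.4  319.6] F [ 0.3  0.1 -0.3] w 68.4 g 0.0
```

View pics/c9.png

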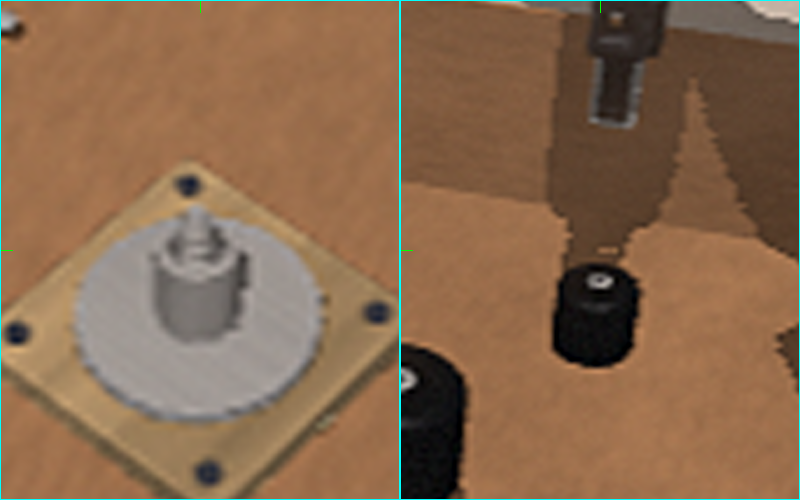

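The short sleeve is seated flat. I'll descend on the small head.

```bash
python3 -m jog '[0,0.5,45,0,0.8,0,0.5,85,0,0.8,0,0.5,120,0,0.8,0,0.5,138,0,0.8,0,0.5,139,0,0.8]'; python3 -c "from h import *;to(528.8,-339.5,180,o=avg(3,1))"; python3 -m jog '[0,0,0,0,0.5,0,0,0,0,0.45,0,0,0,0,0.45,0,0,0,0,0.45]' 30; python3 -c "from h import *;to(584.3,107,320,o=avg(2,1))"
```

```text
clock: 29.95
tool_pos: [0.5291, -0.3367, 0.1802]
tool_rot: [[-1.0, -0.002, -0.002], [-0.002, 1.0, 0.002], [0.002, 0.002, -1.0]]
force: [-0.1, -0.3, 0.4]
gripper_width: 0.0681
grasp_force: 0.0
[[529.4, -337.2, 181.2], [529.5, -337.6, 182.0], [529.5, -338.0, 182.3]]
shift [ 0.7 -1.9  1.8] yaw 0.002 | t 30.1 tcp [ 529.5 -337.6  181.8] F [-0.4  0.1  0.4] w 68.7 g 0.0
clock: 30.6
tool_pos: [0.5292, -0.3385, 0.1826]
tool_rot: [[-1.0, -0.0, 0.002], [-0.0, 1.0, -0.001], [-0.002, -0.001, -1.0]]
force: [-0.1, 2.7, 6.1]
gripper_width: 0.0452
grasp_force: 30.0
[[529.2, -338.6, 182.6], [529.2, -338.5, 182.6]]
shift [ -55.5  445.4 -137.7] yaw 0.0 | t 30.7 tcp [ 529.2 -338.5  182.6] F [-0.6  2.3  5.6] w 44.8 g 30.0
```

```bash
python3 -m jog '[0,0,-60,0,0.4,0,0,-120,0,0.4,-2,20,-142,0,0.4,-9,80,-142,0,0.4,-16,140,-142,0,0.4]'; python3 -m jog '[-9,62,0,0,0.4,-18,124,0,0,0.4,-27,186,0,0,0.4,-36,248,0,0,0.4,-39.5,290,0,0,0.4]'; python3 -m jog '[0,15,30,0,0.4,0,15,45,0,0.4,0,15,50,0,0.4]'; python3 -c "from h import *;to(584.3,107,250,o=avg(4,1))"
```

```text
clock: 31.32
tool_pos: [0.5447, -0.1975, 0.3241]
tool_rot: [[-1.0, 0.001, 0.002], [0.001, 1.0, -0.001], [-0.002, -0.001, -1.0]]
force: [0.1, 0.3, -1.1]
gripper_width: 0.0454
grasp_force: 31.3
clock: 31.95
tool_pos: [0.5842, 0.0941, 0.3238]
tool_rot: [[-1.0, -0.002, 0.001], [-0.002, 1.0, 0.0], [-0.001, 0.0, -1.0]]
force: [1.5, 0.3, -0.9]
gripper_width: 0.0448
grasp_force: 31.3
clock: 32.33
tool_pos: [0.5842, 0.1058, 0.2726]
tool_rot: [[-1.0, 0.0, -0.001], [0.0, 1.0, -0.0], [0.001, -0.0, -1.0]]
force: [0.2, 0.4, 0.5]
gripper_width: 0.0446
grasp_force: 31.3
[[584.3, 105.5, 272.5], [584.5, 105.4, 273.2], [584.6, 105.4, 273.7], [584.7, 105.5, 273.9]]
shift [ 0.2  1.5 23.3] yaw -0.001 | t 32.52 tcp [584.5 105.5 273.3] F [ 0.5  0.1 -0.6] w 45.1 g 31.3
```

Head bottom is at about 91 mm and the stud top at 62. Correct in y and descend.

```bash
python3 -m jog '[0.3,1.4,8,0,0.4,0.3,1.4,18,0,0.4,0.3,1.4,24,0,0.4,0.3,1.4,24,0,0.4]'; python3 -c "from h import *;to(584.3,107,235,o=avg(3,1))"; python3 -m jog '[0,0,4,0,0.4,0,0,8,0,0.4,0,0,12,0,0.4,0,0,14,0,0.4]';python3 -c "from h import *;to(584.3,107,231,o=avg(3,1))"
```

```text
clock: 33.02
tool_pos: [0.5839, 0.1079, 0.2484]
tool_rot: [[-1.0, -0.0, -0.001], [-0.0, 1.0, -0.0], [0.001, -0.0, -1.0]]
force: [0.1, -1.0, -1.2]
gripper_width: 0.0452
grasp_force: 31.3
[[584.0, 107.9, 248.8], [584.1, 107.9, 249.2], [584.2, 107.9, 249.3]]
shift [-0.2 -0.9 14.1] yaw 0.0 | t 33.17 tcp [584.1 107.9 249.1] F [-0.4  0.2 -0.8] w 44.9 g 31.3
clock: 33.67
tool_pos: [0.584, 0.1079, 0.2348]
tool_rot: [[-1.0, -0.0, -0.0], [-0.0, 1.0, -0.0], [0.0, -0.0, -1.0]]
force: [-1.0, -0.8, 0.1]
gripper_width: 0.0451
grasp_force: 31.3
[[584.0, 107.9, 234.6], [584.0, 107.9, 234.8], [584.1, 107.9, 235.0]]
shift [-0.3 -0.9  3.8] yaw 0.0 | t 33.83 tcp [584.  107.9 234.8] F [-0.1 -0.1 -0.5] w 45.1 g 31.3
```

```bash
python3 -m jog '[0,-0.8,2,0,0.4,0,-0.8,3.5,0,0.4,0,-0.8,3.5,0,0.4]'; python3 -m jog '[0,0,1,0,0.4,0,0,1,0,0.4]';python3 -m jog '[0,0,1,0,0.4,0,0,1,0,0.4]'
```

```text
clock: 34.2
tool_pos: [0.584, 0.107, 0.2316]
tool_rot: [[-1.0, -0.0, -0.0], [-0.0, 1.0, -0.0], [0.0, -0.0, -1.0]]
force: [0.9, 0.7, -0.6]
gripper_width: 0.045
grasp_force: 31.3
clock: 34.45
tool_pos: [0.5841, 0.1071, 0.2307]
tool_rot: [[-1.0, -0.0, 0.0], [-0.0, 1.0, -0.0], [-0.0, -0.0, -1.0]]
force: [-0.8, 0.1, -0.7]
gripper_width: 0.0449
grasp_force: 31.3
clock: 34.7
tool_pos: [0.5842, 0.1071, 0.2305]
tool_rot: [[-1.0, -0.0, 0.001], [-0.0, 1.0, -0.0], [-0.001, -0.0, -1.0]]
force: [-1.8, 0.2, 6.9]
gripper_width: 0.0449
grasp_force: 31.9
```

Contact came at 230.5 against an expected 230.6. I'll release, retreat upward and away, and take a final look.

```bash
python3 -m jog '[0,0,-0.5,0,0.4,0,0,-0.5,0,0.9,0,0,-0.5,0,0.9,0,0,-0.5,0,0.9]'; python3 -m jog '[0,0,-40,0,0.9,0,0,-100,0,0.9,0,0,-140,0,0.9,60,0,-140,0,0.9,120,0,-140,0,0.9]'; python3 -m jog '[60,0,0,0,0.9,60,0,0,0,0.9,60,0,0,0,0.9,60,0,0,0,0.9]';python3 - <<'E'
from h import *
to(400,107,370,o=avg(2))
im={n:robot.snapshot(n)[:,:,::-1].copy() for n in("top","side")}
cv2.imwrite("pics/c10.png",np.hstack([cv2.resize(im["side"],(440,330)),tile(im["side"],293,215,4,360,560)[115:445]])); cv2.imwrite("pics/top9.png",im["top"])
E
```

```text
clock: 35.2
tool_pos: [0.5841, 0.1071, 0.23]
tool_rot: [[-1.0, -0.0, -0.0], [-0.0, 1.0, 0.0], [0.0, 0.0, -1.0]]
force: [-0.3, 0.3, -0.3]
gripper_width: 0.0764
grasp_force: 0.0
clock: 35.83
tool_pos: [0.463, 0.1069, 0.3702]
tool_rot: [[-1.0, 0.0, 0.001], [0.0, 1.0, 0.0], [-0.001, 0.0, -1.0]]
force: [-0.9, -0.1, 0.4]
gripper_width: 0.0769
grasp_force: 0.0
clock: 36.33
tool_pos: [0.4052, 0.107, 0.3701]
tool_rot: [[-1.0, 0.0, 0.0], [0.0, 1.0, -0.0], [-0.0, -0.0, -1.0]]
force: [-0.1, 0.3, 0.8]
gripper_width: 0.0768
grasp_force: 0.0
shift [ 5.1  0.  -0.1] yaw -0.0 | t 36.42 tcp [405.1 107.  369.9] F [ 0.1 -0.7 -0.4] w 77.2 g 0.0
```

View pics/c10.png

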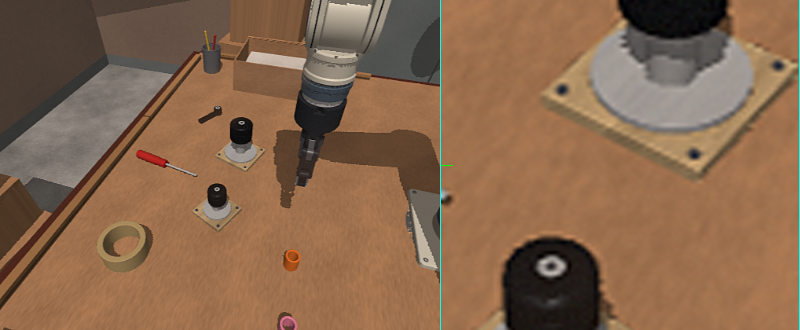

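Both mounts are complete and upright, the tape, screwdriver and lever are where they were, and the gripper is clear. I'm handing the job in.

```bash
python3 -c "from cell import robot;print(robot.finish_job())"
```

```text
the job is handed in; nothing more can be done
None
```

Both mounts are built in the order asked, with every part seated at its expected height and upright, and the job was handed in at about 36.5 s; the tape, screwdriver, clamp lever and look-alikes were not touched.

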